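# Index the vial carousel to the reader and start the reading

## Robot

A 6-joint arm with a two-finger parallel gripper is mounted at the origin on the work surface. World frame = base frame: x ahead of the robot, y to its left, z up, the work surface at z = 0. Lengths are in m, angles in rad, forces in N, time in s.
With the tool pointing down it reaches from about 0.35 to 0.775 m from the base axis. Payload 7.3 kg.
Tool frame: the origin (TCP) lies on the centre line of the jaws, within the pads' length; the fingertips stand 11 mm ahead of it and the grasp point (between the pads) lies 8 mm behind it; y points along the fingers, z is the direction in which the jaws open and shut, and the axes are right-handed (so a half turn about y gives the same grasp; the last joint's range is limited). The gripper opens to 92 mm and grips with 3 to 60 N. Pads are 19 mm wide; open, the fingers measure 130 mm over their backs; the gripper's body (75 mm by 190 mm) begins 47 mm behind the grasp point.
Start: joints at [-1.329, 0.342, 1.524, -0, 1.275, -0.146], TCP at [0.199, -0.486, 0.238] pointing down, gripper open.
Joint ranges: [-2.53, 2.53], [-0.77, 2.02], [0.04, 2.7], [-1, 4.14], [0.28, 2.66], [-3.11, 3.11]. Speed limits (rad/s): [2.57, 2.57, 3.14, 3.14, 3.14, 3.14].

## Interface

Orientations are given as [roll, pitch, yaw] about the fixed x, y, z axes, in that order (R = Rz(yaw) Ry(pitch) Rx(roll)).
In Python, from cell import robot, cams gives the robot as it stands.
- The arm moves only by the tool apply_moves, never from a script. Its argument "plan" is a list of rows, each a list of 7 numbers: the shift along the tool's x, y, z in m, then the turn, a rotation vector about the tool's x, y, z in degrees, then the gripper command: -1 is fully open, 1 is shut, values between are in proportion. A call has exactly 5 rows; each row is the pose to reach, as a shift and turn from the pose commanded when the call began, along the tool's axes at that moment; what a row does not reach only later rows make up. A row lasts 1/8 s, in which the tool goes at most 62.5 mm and 10.7 degrees, less where a joint would pass 70% of its speed; a pose out of reach is approached as far as the arm can. A call with a gripper value outside its range is refused whole. The fingers move at their own pace and stop on an object; "squeeze" is the grip in N (left out, the last holds). Time passes only in rows, so rows that repeat a pose let the fingers close, or fill a call up. It gives the time, the measured TCP pose, the force and the opening at its end, in the units of the state.
- robot.observe(): the state, without advancing time (a new reading comes with each control period).
- cams.read_camera(name): name is "scene" or "top" or "wrist"; returns the picture (420x560x3 uint8, blue, green, red); there is no depth.
- cams.calibration(name): a dict with "fx", "fy", "cx", "cy" (pixels), "extrinsics" (4x4, takes a point from world to camera coordinates); the wrist camera has in their place "T_tool_cam" (4x4, takes a point from camera to tool coordinates, whose origin is the TCP and whose axes are the tool frame's). Camera axes: x right, y up, looking along -z (the intrinsics and any distortion apply to the point x, -y, -z); pixel columns grow to the right and rows downward; lengths in m; the calibration is good to about 2 mm. A picture is of the moment at which its call begins: read the wrist's pose just before it. calibration takes no time and is no camera call.
- robot.hand_in(): hands the job in, once; it reports no verdict.
The state is a dict: "time": time; "qpos": joint angles; "qvel": joint speeds; "joint_efforts": joint torques, N m; "tool_pos": TCP position; "tool_rot": TCP orientation; "contact_force": force on the tool from outside, world axes, zero at the start; "torque": the same for the moment, N m; "opening": finger opening in m.
Only numpy, scipy, OpenCV 4.12 (cv2) and the standard library are available. Lean on these libraries where they do the work, as an engineer would, in place of code of your own. Each camera call takes 0.05 s, during which the arm holds its last target. There are 200 camera calls.

## Task

Push the arms of the vial carousel round with a fingertip, either way, until the blue-capped vial stands straight in front of the red window of the black reader; then push the green button all the way down once it is there, and let go. Leave every vial standing in its holder, lift nothing, do not press the button before the blue-capped vial is in place, and leave the things standing around undisturbed.

Things in the scene. Friction and masses are not known exactly. Their poses are not given: they have to be found in the camera images.
- stand: fixed white disc with a dark grey top, diameter 176, 22 high; origin under its centre on the table, on the carousel's turning axis. Along its +x axis a tongue (46 wide, 16 high) carries the black reader: 42 (x) by 50 (y), top 76 above the table, centre 183 from the axis, a red window 20 wide facing the axis, a red stripe on top. Place and yaw vary
- reader_spot (a point): the point in front of the reader's red window where the blue-capped vial must stand: 125 from the turning axis along the stand's +x axis, 60 above the table
- carousel: turning carousel: grey hub (diameter 48, top 60 above the table, steel nut to 66) and five straight aluminium arms 72 degrees apart, the first along its own +x. Origin on the vertical turning axis, 30 above the table; the frame turns with it. Turns more than a full turn either way; takes about 0.12 N m (2 N on an arm); stays where it is left
- first_arm (a point): mid-point of the carousel's first arm, 66 from the axis, 44 above the table. Each arm is an upright blade 10 thick, 32 to 56 above the table (10 mm of air over the disc below), bare from 24 to 108 from the axis
- empty_holder (a point): centre of the holder on the first arm, the empty one, 43 above the table. Each arm ends in a grey square holder 34 by 34, 30 to 56 above the table, centred 125 from the axis; the other four holders carry vials in any order
- vial_blue: loose glass vial with a blue cap, diameter 22, height 54, standing upright in one of the carousel's holders and riding round with it; origin at the centre of its underside (34.5 above the table), z up along its axis
- vial_white: loose glass vial with a white cap, diameter 22, height 54, standing upright in one of the carousel's holders and riding round with it; origin at the centre of its underside (34.5 above the table), z up along its axis
- vial_yellow: loose glass vial with a yellow cap, diameter 22, height 54, standing upright in one of the carousel's holders and riding round with it; origin at the centre of its underside (34.5 above the table), z up along its axis
- vial_black: loose glass vial with a black cap, diameter 22, height 54, standing upright in one of the carousel's holders and riding round with it; origin at the centre of its underside (34.5 above the table), z up along its axis
- console: fixed grey box 100 (x) by 90 (y), 35 high, with the green start button on its top; origin at the centre of its underside
- start_top (a point): centre of the top face of the green start button (diameter 30), which points up
- start (a joint): travel of the green button in m: 0 released, 0.006 fully down; it springs back, fully down takes 5 N; counts as pressed from 0.0045
- solvent: bystander: loose amber bottle, diameter 52, height 100, origin at the centre of its underside
- cap_jar: bystander: loose white jar with an orange lid, diameter 56, height 55, origin at the centre of its underside
- spare_vial: bystander: loose glass vial with a white cap, diameter 22, height 54, standing on the table beside the button's box; origin at the centre of its underside
Things that resemble listed ones, but are neither listed nor needed, are in the scene too. Several things look just like the console: the one meant starts farthest to the robot's left.

How it is judged:
On the way, in this order (a step that is already met when the one before it is completed fails the run):
1. the blue-capped vial stands in front of the reader (within 10 mm of the spot) and the carousel has stopped (horizontal distance between vial_blue and reader_spot below 0.01 m and angular speed of carousel below 0.1 rad/s), for 0.3 s.
2. the green button is pressed down (4.5 mm or more of its 6 mm) (value of joint start above 0.0045 m), for 0.05 s.
At the end, for the whole second after the job is handed in: The blue-capped vial stands within 10 mm of the spot in front of the reader, the carousel is at rest, the button has been pressed after that and has sprung back, all four vials stand upright (within 0.25 rad) in their holders, and the bystanders are within 20 mm of where they were (horizontal distance between vial_blue and reader_spot below 0.01 m and angular speed of carousel below 0.05 rad/s and value of joint start below 0.002 m and height (world z) of vial_blue between 0.028 and 0.042 m and angle between each of vial_blue, vial_white, vial_yellow, vial_black's own z axis and vertical below 0.25 rad and height (world z) of vial_white between 0.028 and 0.042 m and height (world z) of vial_yellow between 0.028 and 0.042 m and height (world z) of vial_black between 0.028 and 0.042 m and distance of each of solvent, cap_jar, spare_vial from where it was at the start of the episode below 0.02 m); the robot touches nothing.
It fails at once if a vial is lifted out of its holder or off the table (by more than 12 mm), or tipped (height (world z) of any of vial_blue, vial_white, vial_yellow, vial_black above 0.0465 m or angle between any of vial_blue, vial_white, vial_yellow, vial_black's own z axis and vertical above 0.4 rad or height (world z) of spare_vial above 0.012 m).
It fails at once if the button is pressed (past 3 mm) while the blue-capped vial is not in front of the reader (value of joint start above 0.003 m and horizontal distance between vial_blue and reader_spot above 0.012 m).
It fails at once if a bystander is moved by more than 20 mm (distance of any of solvent, cap_jar, spare_vial from where it was at the start of the episode above 0.02 m).
It also fails if it takes over 61 s, if anything falls off the work surface, if the arm or the gripper's body presses on something with over 40 N, if the wrist force passes 120 N, or if a joint passes its speed limit or range.

## Working session

There is one attempt and no reset: what is moved stays moved. The work goes in short steps, Python scripts to look and compute and a tool call to move; the robot and the scene stay as the last step left them, time stands still between calls to the robot, and variables do not carry over. Pictures are saved under pics/ and viewed, about 8 in all and at most 12, crops included, and the job is handed in when it is done.

Besides the shell and the picture viewer there is one more tool, called after "Request:" by a JSON object that holds its "name" and its "arguments", one argument or row to a line. apply_moves: Moves the arm, as the interface text tells. Its arguments: {"type":"object","properties":{"plan":{"type":"array","items":{"type":"array","items":{"type":"number"}}},"squeeze":{"type":"number"}},"required":["plan"]}

```bash
mkdir -p pics; ls; python3 - <<'E'
from cell import robot,cams
import cv2,numpy as np
s=robot.observe(); print(s)
a=cams.read_camera("scene");b=cams.read_camera("top")
cv2.imwrite("pics/scene0.png",a);cv2.imwrite("pics/top0.png",b)
for n in("scene","top","wrist"): print(n,cams.calibration(n))
E
```

```text
pics
{'time': 0.0, 'qpos': array([-1.32899875e+00,  3.42718088e-01,  1.52503308e+00,  1.75481784e-05,
        1.27540478e+00, -1.46024436e-01]), 'qvel': array([ 1.76784689e-03,  7.64059542e-04, -6.75859073e-05,  1.02059456e-03,
       -1.19666088e-03,  1.69594566e-03]), 'joint_efforts': array([ 2.30801488e-03, -4.31235623e+01, -2.44217205e+01,  7.20438897e-02,
        5.57907403e-02, -1.17971181e-04]), 'tool_pos': array([ 0.19845779, -0.48561346,  0.23704176]), 'tool_rot': array([-1.57234054e+00,  2.44070579e-04, -2.75377595e+00]), 'contact_force': array([0.28559767, 0.47299496, 0.26477383]), 'torque': array([ 0.01803465,  0.00316566, -0.00179609]), 'opening': 0.09198324446449486}
scene {'fx': 494.74942899303835, 'fy': 494.74942899303835, 'cx': 286.48807127919963, 'cy': 209.13980095525085, 'extrinsics': array([[-0.75682544,  0.65330425,  0.02021886,  0.40089087],
       [-0.3371475 , -0.41669837,  0.84421208,  0.08776716],
       [ 0.55995251,  0.63210444,  0.53562782, -1.55901811],
       [ 0.        ,  0.        ,  0.        ,  1.        ]])}
top {'fx': 508.18537718811297, 'fy': 508.18537718811297, 'cx': 286.4596743053463, 'cy': 209.20374287602397, 'extrinsics': array([[-0.02113051, -0.99976877,  0.00398866, -0.03241272],
       [ 0.98997596, -0.02036595,  0.13975989, -0.51331018],
       [-0.13964634,  0.00690187,  0.99017739, -1.48791383],
       [ 0.        ,  0.        ,  0.        ,  1.        ]])}
wrist {'fx': 334.07454653571926, 'fy': 334.07454653571926, 'cx': 281.5792368448506, 'cy': 209.20397378318611, 'T_tool_cam': array([[-5.92760463e-04, -9.66972522e-01, -2.54879951e-01,
        -6.78151500e-02],
       [ 1.26690081e-03,  2.54879065e-01, -9.66972108e-01,
        -1.46431948e-01],
       [ 9.99999022e-01, -8.96090451e-04,  1.07397604e-03,
         9.48056765e-05],
       [ 0.00000000e+00,  0.00000000e+00,  0.00000000e+00,
         1.00000000e+00]])}
```

View pics/top0.png

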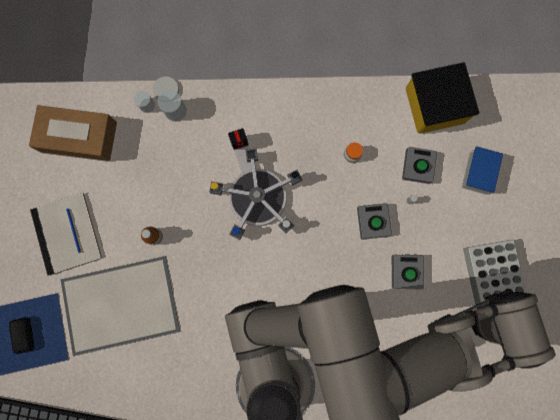

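View pics/scene0.png

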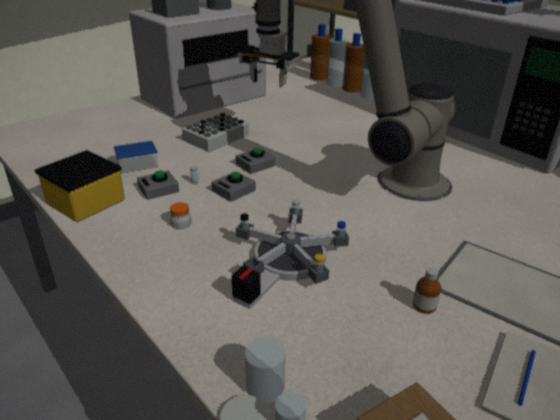

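Top view: the carousel axis is near (257,195), the reader at (239,139), blue cap (237,231), yellow (214,186), black (294,177), white (286,224), and the empty holder at (251,155). There are three consoles, at (376,222), (408,271) and (422,165). Image left is +y, so (376,222) is the robot's leftmost. I'll confirm that in an enlarged crop.

```bash
cat > h.py <<'E'
import numpy as np,cv2
from cell import cams
from scipy.optimize import least_squares
def ray(cal,E,u,v):
    d=np.array([(u-cal["cx"])/cal["fx"],-(v-cal["cy"])/cal["fy"],-1.]);R=E[:3,:3]
    return -R.T@E[:3,3],R.T@d
def onz(n,u,v,z):
    c=cams.calibration(n);o,d=ray(c,c["extrinsics"],u,v);return o+d*(z-o[2])/d[2]
def proj(n,p,E=None):
    c=cams.calibration(n);E=c["extrinsics"] if E is None else E
    q=E[:3,:3]@np.asarray(p)+E[:3,3];return np.array([c["cx"]+c["fx"]*q[0]/-q[2],c["cy"]-c["fy"]*q[1]/-q[2]])
def tri(rays):
    A=0;b=0
    for o,d in rays:
        d=d/np.linalg.norm(d);P=np.eye(3)-np.outer(d,d);A=A+P;b=b+P@o
    return np.linalg.solve(A,b)
E
python3 - <<'E'
from h import *
a=cv2.imread("pics/top0.png")[115:295,190:450];cv2.imwrite("pics/topc.png",cv2.resize(a,None,fx=3,fy=3,interpolation=cv2.INTER_CUBIC))
b=cv2.imread("pics/scene0.png")[140:310,130:360];cv2.imwrite("pics/scc.png",cv2.resize(b,None,fx=3.4,fy=3.4,interpolation=cv2.INTER_CUBIC))
for n,u,v,z in[("axis",257,195,.066),("reader",238,139,.076),("blue",237,231,.0885),("c1",376,223,.04),("c2",408,272,.04),("c3",422,166,.04),("spare",413,198,.054),("jar",354,151,.055)]:print(n,onz("top",u,v,z).round(3))
E
```

```text
axis [0.552 0.043 0.066]
reader [0.721 0.097 0.076]
blue [0.445 0.101 0.089]
c1 [ 0.465 -0.309  0.04 ]
c2 [ 0.318 -0.397  0.04 ]
c3 [ 0.636 -0.457  0.04 ]
spare [ 0.536 -0.42   0.054]
jar [ 0.683 -0.25   0.055]
```

View pics/topc.png

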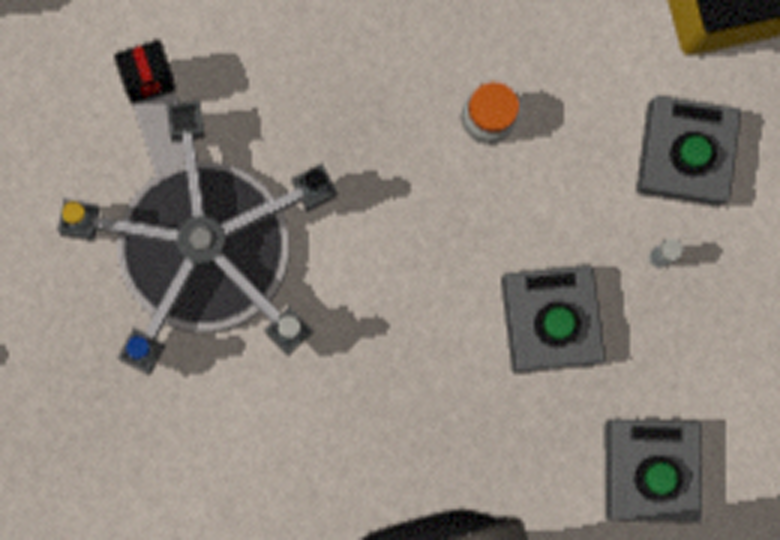

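View pics/scc.png

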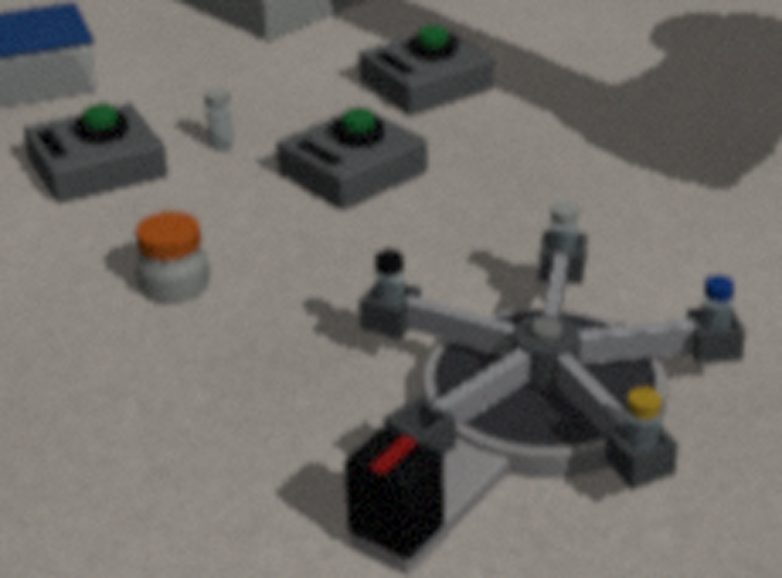

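The crop confirms it: the console at crop (555,322) is the leftmost of the three (y≈-0.31; the others are at -0.40 and -0.46). Next I'll triangulate from both views.

```bash
python3 - <<'E'
from h import *
T=lambda x,y:((x+.5)/3-.5+190,(y+.5)/3-.5+115)
S=lambda x,y:((x+.5)/3.4-.5+130,(y+.5)/3.4-.5+140)
pts={"nut":((200,237),(548,325)),"blue":((137,346),(719,281)),"yellow":((72,212),(645,396)),"white":((289,326),(564,210)),"black":((317,180),(389,257)),"stripe":((145,71),(393,455)),"button":((559,322),(359,119)),"spare":((672,249),(217,96))}
ct,cs=cams.calibration("top"),cams.calibration("scene")
zz={"nut":.066,"stripe":.076,"button":.043}
P={}
for k,(t,s) in pts.items():
    p=tri([ray(ct,ct["extrinsics"],*T(*t)),ray(cs,cs["extrinsics"],*S(*s))]);z=zz.get(k,.0885);z=.054 if k=="spare" else z
    a=onz("top",*T(*t),z);P[k]=a
    print(k,p.round(4),a.round(4),onz("scene",*S(*s),z).round(4))
for k in["blue","yellow","white","black","stripe"]:
    d=P[k]-P["nut"];print(k,np.hypot(*d[:2]).round(4),np.degrees(np.arctan2(d[1],d[0])).round(1))
d=onz("top",*T(185,121),.056)-P["nut"];print("empty",np.hypot(*d[:2]),np.degrees(np.arctan2(d[1],d[0])))
E
```

```text
nut [0.5564 0.0449 0.0665] [0.5564 0.045  0.066 ] [0.556  0.0444 0.066 ]
blue [0.448  0.1052 0.0892] [0.4477 0.1056 0.0885] [0.4475 0.1041 0.0885]
yellow [0.5803 0.1671 0.0885] [0.5797 0.1677 0.0885] [0.5808 0.1664 0.0885]
white [ 0.4649 -0.041   0.085 ] [ 0.464  -0.0405  0.0885] [ 0.4691 -0.0373  0.0885]
black [ 0.6076 -0.0713  0.0856] [ 0.6065 -0.0708  0.0885] [ 0.6106 -0.0682  0.0885]
stripe [0.7266 0.0956 0.0705] [0.7229 0.0969 0.076 ] [0.7321 0.0986 0.076 ]
button [ 0.4666 -0.3071  0.0517] [ 0.4676 -0.3087  0.043 ] [ 0.4573 -0.3203  0.043 ]
spare [ 0.5377 -0.4234  0.0498] [ 0.5369 -0.4222  0.054 ] [ 0.5418 -0.4165  0.054 ]
blue 0.1244 150.9
yellow 0.1249 79.3
white 0.1259 -137.2
black 0.1262 -66.6
stripe 0.1744 17.3
empty 0.12066131919860908 6.67410638358173
```

```bash
cat >> h.py <<'E'
from cell import robot
def pose():
    s=robot.observe();return s["tool_pos"],s["tool_rot"]
def rel(targets,p0=None,yaw0=None):
    """targets: [(x,y,z,yaw_deg)] -> shift/turn rows from current pose (tool down)"""
    p,r=pose();p0=p if p0 is None else np.asarray(p0);y0=np.degrees(r[2]) if yaw0 is None else yaw0
    c,s=np.cos(np.radians(y0)),np.sin(np.radians(y0));R=np.array([[c,0,-s],[s,0,c],[0,-1,0]])
    for t in targets:
        d=R.T@(np.array(t[:3])-p0);a=-((t[3]-y0+180)%360-180)
        print([round(float(v),4) for v in d],"turn y",round(a,1))
AX=np.array([.5562,.045])
def onarm(phi,r=.08):return AX+r*np.array([np.cos(np.radians(phi)),np.sin(np.radians(phi))])
def wristE(p,r):
    from scipy.spatial.transform import Rotation as Ro
    T=np.eye(4);T[:3,:3]=Ro.from_euler("xyz",r).as_matrix();T[:3,3]=p
    return np.linalg.inv(T@cams.calibration("wrist")["T_tool_cam"])
E
python3 - <<'E'
from h import *
p=pose()[0];x,y=onarm(150.6);g=np.array([x,y,.237])
for k in(1,2,3): 
    print(k);f=k/3;rel([(*(p+(g-p)*f),-157.8+128.4*f)])
E
```

```text
1
[-0.1607, 0.0, -0.1396] turn y -42.8
2
[-0.3214, 0.0001, -0.2791] turn y -85.6
3
[-0.4822, 0.0001, -0.4187] turn y -128.4
```

Request:
{"name": "apply_moves", "arguments": {
  "plan": [
    [-0.032,0,-0.028,0,-8.5,0,0.5],
    [-0.064,0,-0.056,0,-17,0,0.5],
    [-0.096,0,-0.084,0,-25.5,0,0.5],
    [-0.128,0,-0.112,0,-34,0,0.5],
    [-0.16,0,-0.14,0,-42.5,0,0.5]
  ]
}}

```text
time: 0.72
tool_pos: [0.294, -0.2945, 0.2375]
tool_rot: [-1.571, 0.0, -2.007]
contact_force: [-0.2, 0.6, 0.1]
opening: 0.0467
```

```bash
python3 - <<'E'
from h import *
p,r=pose();print(p,np.degrees(r))
x,y=onarm(150.6);g=np.array([x,y,.237])
p=np.array([.293,-.296,.237]);y0=-115.3
for f in(.5,1): rel([(*(p+(g-p)*f),y0+(-29.4-y0)*f)],p,y0)
E
```

```text
[ 0.29403504 -0.29448134  0.23750728] [-9.00189311e+01  1.46673614e-02 -1.15014456e+02]
[-0.2132, 0.0, 0.0062] turn y -42.9
[-0.4265, 0.0, 0.0124] turn y -85.9
```

Request:
{"name": "apply_moves", "arguments": {
  "plan": [
    [-0.043,0,0.001,0,-8.5,0,0.5],
    [-0.086,0,0.002,0,-17,0,0.5],
    [-0.128,0,0.004,0,-25.5,0,0.5],
    [-0.17,0,0.005,0,-34,0,0.5],
    [-0.213,0,0.006,0,-42.5,0,0.5]
  ]
}}

```text
time: 1.35
tool_pos: [0.3904, -0.1045, 0.2376]
tool_rot: [-1.571, 0.0, -1.266]
contact_force: [1.0, -0.7, -0.4]
opening: 0.0226
```

```bash
python3 - <<'E'
from h import *
p,r=pose();print(p,np.degrees(r))
x,y=onarm(150.6);rel([(x,y,.237,-29.4)])
E
```

```text
[ 0.39041527 -0.10454106  0.23756524] [-9.00135762e+01  5.40303176e-03 -7.25108644e+01]
[-0.1512, 0.0006, 0.1484] turn y -43.1
```

Request:
{"name": "apply_moves", "arguments": {
  "plan": [
    [-0.03,0,0.03,0,-9,0,0.5],
    [-0.06,0,0.06,0,-18,0,0.5],
    [-0.09,0,0.09,0,-27,0,0.5],
    [-0.121,0,0.119,0,-35,0,0.5],
    [-0.151,0,0.148,0,-43,0,0.5]
  ]
}}

```text
time: 1.98
tool_pos: [0.4871, 0.0836, 0.2374]
tool_rot: [-1.571, 0.0, -0.515]
contact_force: [1.1, -1.2, 0.1]
opening: 0.0231
```

```bash
python3 - <<'E'
from h import *
p,r=pose();im=cams.read_camera("wrist");print(p,np.degrees(r),robot.observe()["opening"])
cv2.imwrite("pics/w1.png",im);np.savez("w1.npz",p=p,r=r)
cv2.imwrite("pics/w1v.png",cv2.resize(im,None,fx=1.4,fy=1.4,interpolation=cv2.INTER_CUBIC))
E
```

```text
[0.48705816 0.08355937 0.23738396] [-9.00261399e+01  2.37669899e-02 -2.95035724e+01] 0.02319885640395437
```

View pics/w1v.png

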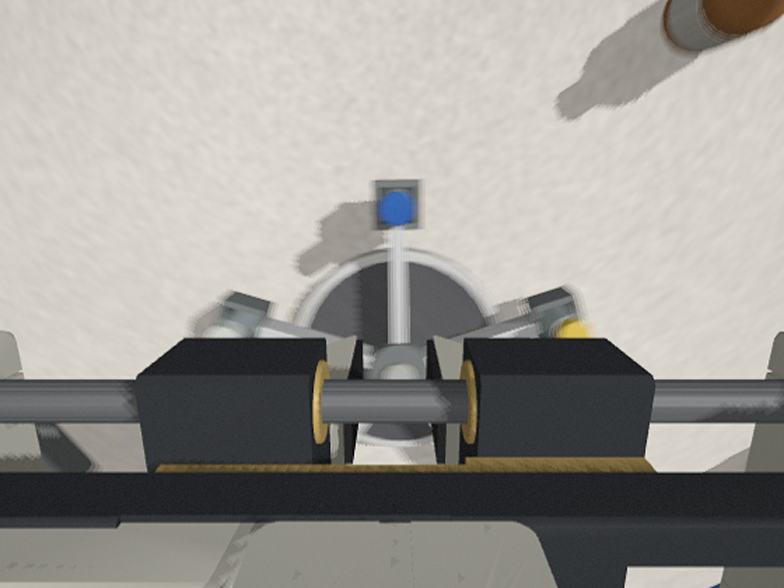

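The wrist view shows the blue arm at col ~398 of 784, between the open fingers and 2 mm to the right of centre (tool +z). The solvent at the top right is clear. I'll go down astride the blue arm.

Request:
{"name": "apply_moves", "arguments": {
  "plan": [
    [0,0.045,0.002,0,0,0,0.5],
    [0,0.09,0.002,0,0,0,0.5],
    [0,0.13,0.002,0,0,0,0.5],
    [0,0.16,0.002,0,0,0,0.5],
    [0,0.16,0.002,0,0,0,0.5]
  ]
}}

```text
time: 2.65
tool_pos: [0.486, 0.0837, 0.0758]
tool_rot: [-1.574, 0.005, -0.52]
contact_force: [0.5, 0.5, 0.3]
opening: 0.0228
```

```bash
python3 - <<'E'
from h import *
p,r=pose();im=cams.read_camera("wrist");im2=cams.read_camera("top");print(p,np.degrees(r),robot.observe()["opening"])
cv2.imwrite("pics/w2.png",im)
cv2.imwrite("pics/w2v.png",np.vstack([im[80:420],cv2.resize(im2[110:260,180:380],None,fx=2.8,fy=2.8)[:260]]))
E
```

```text
[0.48599936 0.08370989 0.0757722 ] [-90.16634189   0.26809261 -29.80710422] 0.022823601091349
```

View pics/w2v.png

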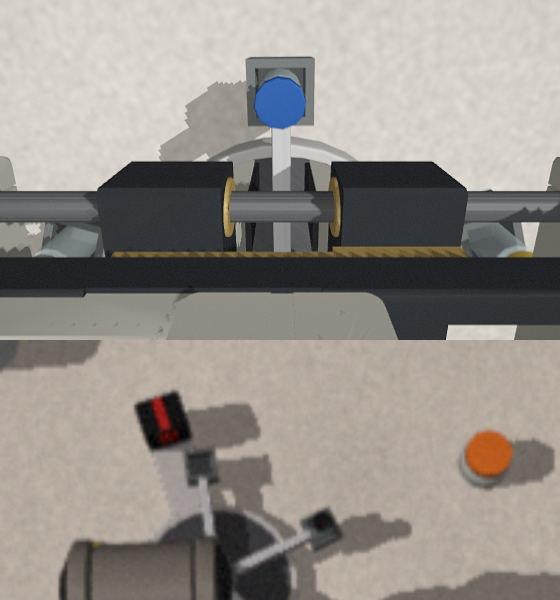

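Request:
{"name": "apply_moves", "arguments": {
  "plan": [
    [0,0.012,0,0,0,0,0.6],
    [0,0.025,0,0,0,0,0.65],
    [0,0.025,0,0,0,0,0.65],
    [0,0.025,0,0,0,0,0.65],
    [0,0.025,0,0,0,0,0.65]
  ]
}}

```text
time: 3.38
tool_pos: [0.488, 0.0839, 0.053]
tool_rot: [-1.571, -0.001, -0.52]
contact_force: [-1.0, -0.7, -0.0]
opening: 0.0165
```

Request:
{"name": "apply_moves", "arguments": {
  "plan": [
    [0.0001,0,0.0042,0,3,0,0.65],
    [0.0009,0,0.0125,0,9,0,0.65],
    [0.0027,0,0.0207,0,15,0,0.65],
    [0.0053,0,0.0287,0,21,0,0.65],
    [0.0087,0,0.0363,0,27,0,0.65]
  ]
}}

```text
time: 4.0
tool_pos: [0.5134, 0.111, 0.0529]
tool_rot: [-1.571, -0.0, -0.994]
contact_force: [-0.2, -1.7, 0.4]
opening: 0.0163
```

Request:
{"name": "apply_moves", "arguments": {
  "plan": [
    [0.0004,0,0.0084,0,6,0,0.65],
    [0.0017,0,0.0166,0,12,0,0.65],
    [0.0039,0,0.0247,0,18,0,0.65],
    [0.0069,0,0.0325,0,24,0,0.65],
    [0.0107,0,0.04,0,30,0,0.65]
  ]
}}

```text
time: 4.62
tool_pos: [0.5525, 0.124, 0.0528]
tool_rot: [-1.572, -0.0, -1.518]
contact_force: [-0.9, 0.1, 0.0]
opening: 0.0161
```

Request:
{"name": "apply_moves", "arguments": {
  "plan": [
    [0.0004,0,0.0084,0,6,0,0.65],
    [0.0017,0,0.0166,0,12,0,0.65],
    [0.0039,0,0.0247,0,18,0,0.65],
    [0.0069,0,0.0325,0,24,0,0.65],
    [0.0107,0,0.04,0,30,0,0.65]
  ]
}}

```text
time: 5.25
tool_pos: [0.593, 0.1156, 0.0528]
tool_rot: [-1.572, -0.001, -2.041]
contact_force: [-1.6, -1.2, 0.9]
opening: 0.0158
```

```bash
python3 - <<'E'
from h import *
s=robot.observe();p,r=pose();d=p[:2]-AX;print(p,np.degrees(r),s["contact_force"],np.hypot(*d),np.degrees(np.arctan2(d[1],d[0])),s["qpos"])
E
```

```text
[0.59296637 0.11564621 0.05279167] [-9.00511118e+01 -2.92152701e-02 -1.16967177e+02] [-1.5581794  -1.23160157  0.8666466 ] 0.07964077546588084 62.506203701629346 [6.58024779e-02 6.76725061e-01 1.51148075e+00 2.16543614e-05
 9.54414208e-01 5.36456207e-01]
```

Request:
{"name": "apply_moves", "arguments": {
  "plan": [
    [0.0004,0,0.0084,0,6,0,0.65],
    [0.0017,0,0.0166,0,12,0,0.65],
    [0.0039,0,0.0247,0,18,0,0.65],
    [0.0069,0,0.0325,0,24,0,0.65],
    [0.0107,0,0.04,0,30,0,0.65]
  ]
}}

```text
time: 5.88
tool_pos: [0.624, 0.0882, 0.0528]
tool_rot: [-1.571, -0.0, -2.565]
contact_force: [-0.5, 0.3, 0.4]
opening: 0.016
```

Request:
{"name": "apply_moves", "arguments": {
  "plan": [
    [0.0001,0,0.0042,0,3,0,0.65],
    [0.0004,0,0.0084,0,6,0,0.65],
    [0.001,0,0.0125,0,9,0,0.65],
    [0.0017,0,0.0166,0,12,0,0.65],
    [0.0017,0,0.0166,0,12,0,0.65]
  ]
}}

```text
time: 6.5
tool_pos: [0.6319, 0.073, 0.0529]
tool_rot: [-1.571, 0.0, -2.771]
contact_force: [0.9, 0.9, -0.4]
opening: 0.0163
```

```bash
python3 - <<'E'
from h import *
s=robot.observe();p,r=pose();d=p[:2]-AX;print(p,np.degrees(r),s["contact_force"],np.hypot(*d),np.degrees(np.arctan2(d[1],d[0])))
im=cams.read_camera("wrist");b=cams.read_camera("top");np.savez("w3.npz",p=p,r=r)
cv2.imwrite("pics/w3.png",im);cv2.imwrite("pics/t3.png",b)
cv2.imwrite("pics/w3v.png",np.hstack([im,cv2.resize(b[115:265,200:280],None,fx=2.8,fy=2.8,interpolation=cv2.INTER_CUBIC)]))
E
```

```text
[0.63192054 0.07301687 0.052861  ] [-8.99843342e+01  1.36043838e-02 -1.58770389e+02] [ 0.87822843  0.91406017 -0.36978992] 0.08073750705055202 20.304651750060994
```

View pics/w3v.png

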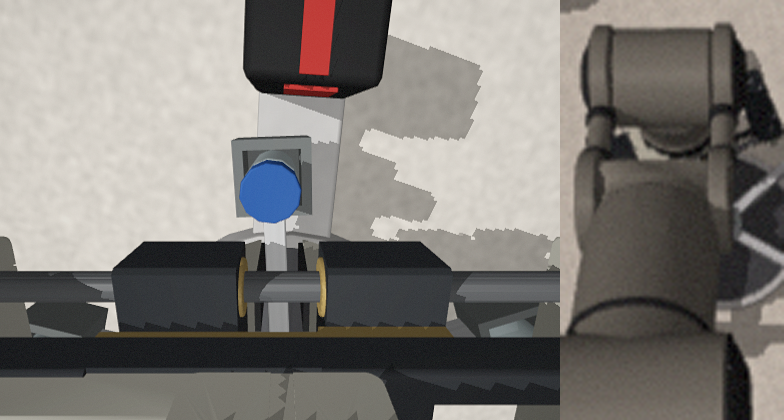

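Wrist view: blue cap at (270,191), the stripe running from (319,0) to (314,74), and tongue edges at cols ~258/345 (row 97) and ~253/330 (row 235). The vial still has to move a little to the right (clockwise).

```bash
python3 - <<'E'
from h import *
f=np.load("w3.npz");E=wristE(f["p"],f["r"]);c=cams.calibration("wrist")
def on(u,v,z):
    o,d=ray(c,E,u,v);return o+d*(z-o[2])/d[2]
an=lambda q:(np.hypot(*(q[:2]-AX)).round(4),np.degrees(np.arctan2(*(q[:2]-AX)[::-1])).round(2))
for k,u,v,z in[("blue",270.5,191,.0885),("s0",314,74,.076),("s1",319,0,.076),("TL0",258,97,.016),("TL1",254,215,.016),("TR0",345,97,.016),("TR1",331,232,.016),("holderTL",232,139,.056),("holderTR",311,136,.056)]:
    q=on(u,v,z);print(k,q.round(4),an(q))
dd=lambda a,b:np.degrees(np.arctan2(*(a-b)[:2][::-1])).round(1)
print("stripe dir",dd(on(319,0,.076),on(314,74,.076)),"tongueL",dd(on(258,97,.016),on(254,215,.016)),"R",dd(on(345,97,.016),on(331,232,.016)))
E
```

```text
blue [0.6725 0.0928 0.0885] (np.float64(0.1257), np.float64(22.36))
s0 [0.7138 0.0929 0.076 ] (np.float64(0.1647), np.float64(16.91))
s1 [0.7353 0.1001 0.076 ] (np.float64(0.1874), np.float64(17.11))
TL0 [0.702  0.1136 0.016 ] (np.float64(0.1611), np.float64(25.19))
TL1 [0.6412 0.0936 0.016 ] (np.float64(0.0979), np.float64(29.75))
TR0 [0.7184 0.0713 0.016 ] (np.float64(0.1643), np.float64(9.21))
TR1 [0.6477 0.0486 0.016 ] (np.float64(0.0916), np.float64(2.27))
holderTL [0.6808 0.1144 0.056 ] (np.float64(0.1426), np.float64(29.14))
holderTR [0.694 0.084 0.056] (np.float64(0.1432), np.float64(15.79))
stripe dir 18.5 tongueL 18.2 R 17.8
```

Request:
{"name": "apply_moves", "arguments": {
  "plan": [
    [0.0001,0,0.0028,0,2,0,0.65],
    [0.0002,0,0.0056,0,4,0,0.65],
    [0.0004,0,0.0077,0,5.5,0,0.65],
    [0.0004,0,0.0077,0,5.5,0,0.65],
    [0.0004,0,0.0077,0,5.5,0,0.65]
  ]
}}

```text
time: 7.22
tool_pos: [0.6342, 0.0656, 0.0526]
tool_rot: [-1.57, -0.0, -2.867]
contact_force: [0.5, -0.5, -0.9]
opening: 0.016
```

Request:
{"name": "apply_moves", "arguments": {
  "plan": [
    [0,0,-0.0015,0,0,0,0.58],
    [0,0,-0.0015,0,0,0,0.55],
    [0,-0.03,-0.0015,0,0,0,0.55],
    [0,-0.07,-0.0015,0,0,0,0.55],
    [0,-0.11,-0.0015,0,0,0,0.55]
  ]
}}

```text
time: 7.85
tool_pos: [0.6336, 0.0674, 0.1637]
tool_rot: [-1.571, -0.0, -2.867]
contact_force: [-0.0, -0.2, -1.0]
opening: 0.0208
```

```bash
python3 - <<'E'
from h import *
s=robot.observe();p,r=pose();print(p,np.degrees(r),s["contact_force"],s["opening"])
im=cams.read_camera("wrist");np.savez("w4.npz",p=p,r=r)
cv2.imwrite("pics/w4.png",im)
E
```

```text
[0.63362389 0.06735629 0.16371195] [-8.99982095e+01 -2.47702100e-02 -1.64272429e+02] [-0.01825268 -0.22399201 -1.04462375] 0.02081208511504396
```

View pics/w4.png

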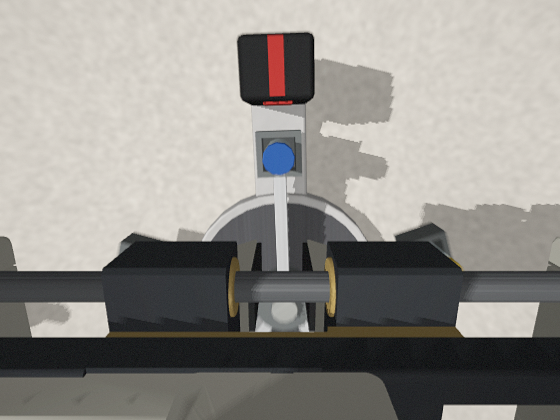

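```bash
python3 - <<'E'
from h import *
f=np.load("w4.npz");E=wristE(f["p"],f["r"]);c=cams.calibration("wrist")
def on(u,v,z):
    o,d=ray(c,E,u,v);return o+d*(z-o[2])/d[2]
b,s0,s1,n=on(278.5,157,.0885),on(278,96,.076),on(275.5,36,.076),on(284,310,.066)
print(b,s0,s1,n)
an=lambda a,o:np.degrees(np.arctan2(*(a-o)[:2][::-1]))
print("about nut: blue",an(b,n),"s0",an(s0,n),"s1",an(s1,n)," about AX:",[an(q[:2],AX) for q in(b,s0,s1)],np.hypot(*(b-n)[:2]))
x,y=.409,-.325
p=f["p"]
for k in(.5,1):rel([(*(p[:2]+(np.array([x,y])-p[:2])*k),.175,-164.27)])
E
```

```text
[0.67627445 0.0815981  0.0885    ] [0.71372303 0.09254881 0.076     ] [0.74826516 0.10385071 0.076     ] [0.55499613 0.0432226  0.066     ]
about nut: blue 17.55867842090273 s0 17.263232797473645 s1 17.41653685892309  about AX: [np.float64(16.9509643111628), np.float64(16.79660028437959), np.float64(17.035594197269678)] 0.12720499274826666
[0.1639, -0.0049, 0.1577] turn y 0.0
[0.3252, -0.0049, 0.3161] turn y 0.0
```

Blue sits within 0.3° (under 1 mm) of the reader's centre line. Next, on to the button.

Request:
{"name": "apply_moves", "arguments": {
  "plan": [
    [0.03,-0.005,0.03,0,0,0,0.55],
    [0.063,-0.011,0.061,0,0,0,0.55],
    [0.097,-0.011,0.094,0,0,0,0.55],
    [0.13,-0.011,0.126,0,0,0,0.55],
    [0.164,-0.011,0.158,0,0,0,0.55]
  ]
}}

```text
time: 8.52
tool_pos: [0.5179, -0.1304, 0.1738]
tool_rot: [-1.57, 0.0, -2.867]
contact_force: [0.0, -0.1, -0.5]
opening: 0.0205
```

Request:
{"name": "apply_moves", "arguments": {
  "plan": [
    [0.034,0,0.033,0,0,0,0.8],
    [0.068,0,0.066,0,0,0,1],
    [0.102,0,0.1,0,0,0,1],
    [0.136,0,0.132,0,0,0,1],
    [0.161,0,0.158,0,0,0,1]
  ],
  "squeeze": 10
}}

```text
time: 9.15
tool_pos: [0.4054, -0.3264, 0.1738]
tool_rot: [-1.57, -0.0, -2.868]
contact_force: [0.2, 1.0, -1.1]
opening: 0.0005
```

```bash
python3 - <<'E'
from h import *
s=robot.observe();p,r=pose();print(p,np.degrees(r),s["opening"])
im=cams.read_camera("wrist");np.savez("w5.npz",p=p,r=r)
cv2.imwrite("pics/w5.png",im)
E
```

```text
[ 0.40543725 -0.32642558  0.17378437] [-8.99693099e+01 -6.61587150e-04 -1.64330377e+02] 0.00045708382609188175
```

View pics/w5.png

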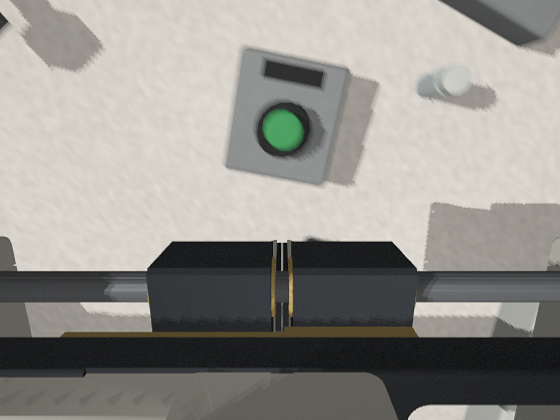

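Wrist view: green button at (284,130) on the leftmost console, with the spare vial at (455,82) well clear. I'll get the button's height from the wrist and top rays.

```bash
python3 - <<'E'
from h import *
f=np.load("w5.npz");E=wristE(f["p"],f["r"]);c=cams.calibration("wrist");ct=cams.calibration("top");cs=cams.calibration("scene")
im=cv2.imread("pics/w5.png").astype(int);m=(im[:,:,1]>im[:,:,2]+60)&(im[:,:,1]>im[:,:,0]+30);v,u=np.nonzero(m);uv=((u.min()+u.max())/2,(v.min()+v.max())/2);print(uv,np.ptp(u),np.ptp(v))
rw=ray(c,E,*uv);rt=ray(ct,ct["extrinsics"],(559.5)/3-.5+190,322.5/3-.5+115)
rs=ray(cs,cs["extrinsics"],359.5/3.4-.5+130,119.5/3.4-.5+140)
print(tri([rw,rt]),tri([rw,rs]),tri([rw,rt,rs]))
b=tri([rw,rt,rs]);
for z in(.04,.045,.05):print(z,rw[0]+rw[1]*(z-rw[0][2])/rw[1][2])
o,d=rw;print("diam",np.ptp(u)/c["fx"]*(o[2]-.047)*.99)
rel([(b[0],b[1],.075,-164.3)])
E
```

```text
(np.float64(282.5), np.float64(129.5)) 37 37
[ 0.46601159 -0.30940981  0.04507005] [ 0.46453125 -0.31027341  0.04965695] [ 0.46562255 -0.30882558  0.05050659]
0.04 [ 0.46452832 -0.31049844  0.04      ]
0.045 [ 0.46463956 -0.31045673  0.045     ]
0.05 [ 0.46475081 -0.31041502  0.05      ]
diam 0.0299569361623268
[-0.0649, 0.0988, -0.0036] turn y -0.1
```

Request:
{"name": "apply_moves", "arguments": {
  "plan": [
    [-0.03,0,0,0,0,0,1],
    [-0.062,0.02,0,0,0,0,1],
    [-0.062,0.055,0,0,0,0,1],
    [-0.062,0.095,0,0,0,0,1],
    [-0.062,0.099,0,0,0,0,1]
  ]
}}

```text
time: 9.82
tool_pos: [0.4649, -0.3066, 0.0723]
tool_rot: [-1.576, -0.003, -2.867]
contact_force: [-0.1, -0.2, 0.1]
opening: 0.0005
```

Request:
{"name": "apply_moves", "arguments": {
  "plan": [
    [0,0.003,0,0,0,0,1],
    [0,0.006,0,0,0,0,1],
    [0,0.009,0,0,0,0,1],
    [0,0.012,0,0,0,0,1],
    [0,0.012,0,0,0,0,1]
  ]
}}

```text
time: 10.45
tool_pos: [0.4669, -0.3087, 0.0634]
tool_rot: [-1.569, 0.001, -2.867]
contact_force: [2.0, -0.2, 3.9]
opening: 0.0005
```

Request:
{"name": "apply_moves", "arguments": {
  "plan": [
    [0,0.001,0,0,0,0,1],
    [0,0.002,0,0,0,0,1],
    [0,0.002,0,0,0,0,1],
    [0,0.002,0,0,0,0,1],
    [0,0.002,0,0,0,0,1]
  ]
}}

```text
time: 11.08
tool_pos: [0.4669, -0.3087, 0.0621]
tool_rot: [-1.568, 0.001, -2.867]
contact_force: [-0.3, 0.5, 11.9]
opening: 0.0006
```

Request:
{"name": "apply_moves", "arguments": {
  "plan": [
    [0,0.001,0,0,0,0,1],
    [0,0.002,0,0,0,0,1],
    [0,0.002,0,0,0,0,1],
    [0,0.002,0,0,0,0,1],
    [0,0.002,0,0,0,0,1]
  ]
}}

```text
time: 11.7
tool_pos: [0.467, -0.3088, 0.0618]
tool_rot: [-1.568, 0.002, -2.867]
contact_force: [-3.4, 3.3, 26.3]
opening: 0.0006
```

A hard stop at 26 N. To tell a bottomed button from the collar, I'll raise in small steps and watch how the force falls off.

Request:
{"name": "apply_moves", "arguments": {
  "plan": [
    [0,-0.002,0,0,0,0,1],
    [0,-0.004,0,0,0,0,1],
    [0,-0.005,0,0,0,0,1],
    [0,-0.005,0,0,0,0,1],
    [0,-0.005,0,0,0,0,1]
  ]
}}

```text
time: 12.32
tool_pos: [0.4663, -0.3082, 0.0636]
tool_rot: [-1.571, 0.0, -2.867]
contact_force: [2.3, -1.3, 4.6]
opening: 0.0007
```

Request:
{"name": "apply_moves", "arguments": {
  "plan": [
    [0,-0.001,0,0,0,0,1],
    [0,-0.002,0,0,0,0,1],
    [0,-0.002,0,0,0,0,1],
    [0,-0.002,0,0,0,0,1],
    [0,-0.002,0,0,0,0,1]
  ]
}}

```text
time: 12.95
tool_pos: [0.466, -0.3079, 0.0656]
tool_rot: [-1.571, -0.0, -2.867]
contact_force: [0.4, -0.8, 3.1]
opening: 0.0008
```

Request:
{"name": "apply_moves", "arguments": {
  "plan": [
    [0,-0.001,0,0,0,0,1],
    [0,-0.002,0,0,0,0,1],
    [0,-0.002,0,0,0,0,1],
    [0,-0.002,0,0,0,0,1],
    [0,-0.002,0,0,0,0,1]
  ]
}}

```text
time: 13.58
tool_pos: [0.466, -0.3079, 0.0676]
tool_rot: [-1.571, -0.0, -2.867]
contact_force: [0.4, 0.5, 1.3]
opening: 0.0009
```

Request:
{"name": "apply_moves", "arguments": {
  "plan": [
    [0,-0.01,0,0,0,0,1],
    [0.02,-0.04,0,0,0,0,1],
    [0.04,-0.07,0,0,0,0,1],
    [0.062,-0.1,0,0,0,0,1],
    [0.062,-0.1,0,0,0,0,1]
  ]
}}

```text
time: 14.2
tool_pos: [0.4065, -0.326, 0.1703]
tool_rot: [-1.567, 0.002, -2.869]
contact_force: [0.9, 0.5, -1.3]
opening: 0.0003
```

```bash
python3 - <<'E'
from h import *
p,r=pose();print(p,robot.observe()["contact_force"])
im=cams.read_camera("wrist");E=wristE(p,r);b=cams.read_camera("scene")
cv2.imwrite("pics/w6.png",im);cv2.imwrite("pics/s6.png",b)
L=cv2.resize(im[30:200,210:370],(400,425),interpolation=cv2.INTER_CUBIC);Rr=cv2.resize(b[160:210,200:265],(390,300),interpolation=cv2.INTER_CUBIC)
Rr=cv2.copyMakeBorder(Rr,0,125,0,0,cv2.BORDER_CONSTANT);cv2.imwrite("pics/c6.png",np.hstack([L,Rr]))
E
```

```text
[ 0.40647917 -0.3260092   0.17030336] [ 0.9214569   0.52202954 -1.34689062]
```

View pics/c6.png

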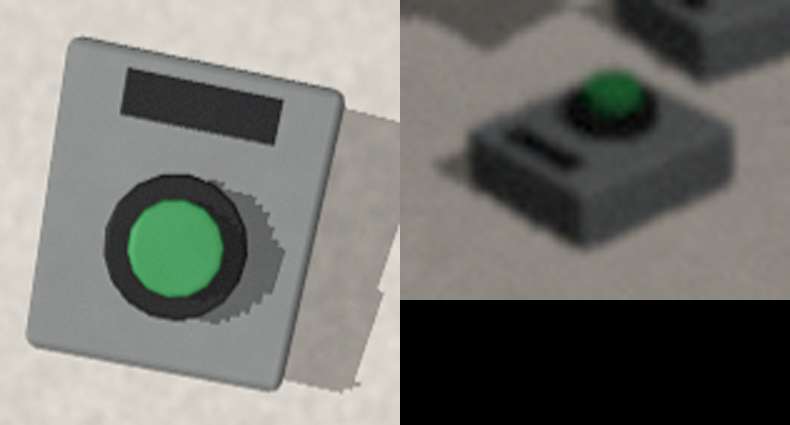

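The spring profile fits: 1.3, 3.1 and 4.6 N over 4 mm, with the stop about 1.4 mm further on, so the button reached full travel at ≥5 N. It has since sprung back. One last check of the blue vial and the bystanders before handing in.

```bash
python3 - <<'E'
from h import *
b=cams.read_camera("top");s=cams.read_camera("scene");a=cv2.imread("pics/top0.png")
cv2.imwrite("pics/t7.png",b)
i=b.astype(int)[120:240,200:310];m=(i[:,:,0]>i[:,:,2]+50)&(i[:,:,0]>90);v,u=np.nonzero(m);print(len(u));q=onz("top",u.mean()+200,v.mean()+120,.0885);print(q,np.hypot(*(q[:2]-AX)),np.degrees(np.arctan2(*(q[:2]-AX)[::-1])))
L=cv2.resize(b[115:275,130:310],None,fx=2.8,fy=2.8,interpolation=cv2.INTER_CUBIC)
d=cv2.absdiff(a,b).max(2)
for n,(x,y) in dict(jar=(354,151),spare=(413,198),solvent=(150,235)).items():print(n,d[y-12:y+12,x-12:x+12].max(),d[y-12:y+12,x-12:x+12].mean())
cv2.imwrite("pics/f7.png",L)
E
```

```text
38
[0.67421722 0.08285951 0.0885    ] 0.12394114220503241 17.786059738529783
jar 18 9.70486111111111
spare 153 46.60243055555556
solvent 21 8.84375
```

View pics/f7.png

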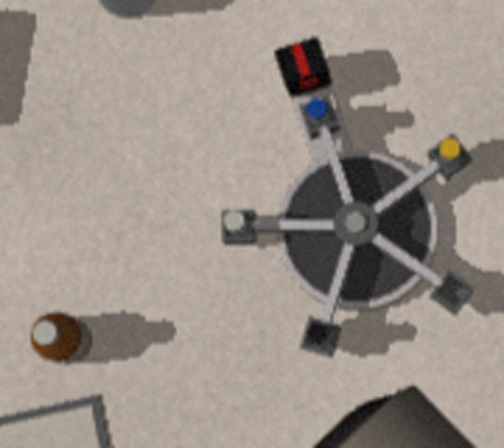

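All the vials stand in their holders and blue is in line with the reader. The spare vial's pixel change in the top view is the arm or its shadow, so I'll check it through the wrist pictures as I hand in.

```bash
python3 - <<'E'
from h import *
a=cv2.imread("pics/w5.png",0);b=cv2.imread("pics/w6.png",0)
for n,t in(("spare",(60,110,410,480)),("box",(50,180,230,340))):
    r=cv2.matchTemplate(b[:230],a[t[0]:t[1],t[2]:t[3]],cv2.TM_CCOEFF_NORMED);_,mx,_,l=cv2.minMaxLoc(r);print(n,mx,l[0]-t[2],l[1]-t[0])
print(robot.observe()["contact_force"],robot.hand_in())
E
```

```text
spare 0.9480808973312378 -2 -1
box 0.9421560168266296 -3 -1
the job is handed in; nothing more can be done
[ 0.29193311 -0.9642777  -0.3797552 ] None
```

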